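# Stand the slumped registers upright

## Robot

A 6-joint arm with a two-finger parallel gripper is mounted at the origin on the work surface. World frame = base frame: x ahead of the robot, y to its left, z up, the work surface at z = 0. Lengths are in m, angles in degrees, forces in N, time in s.
With the tool pointing down it reaches from about 0.4 to 0.825 m from the base axis. Payload 7 kg.
Tool frame: the origin (TCP) lies on the centre line of the jaws, within the pads' length; the fingertips stand 14 mm ahead of it and the grasp point (between the pads) lies 5 mm behind it; z points along the fingers, y is the line along which they close (so a half turn about z gives the same grasp; the last joint's range is limited). The gripper opens to 88 mm and grips with 3 to 60 N. Pads are 19 mm wide; open, the fingers measure 130 mm over their backs; the gripper's body (78 mm by 193 mm) begins 47 mm behind the grasp point.
Start: joints at [88.241, 20.546, 0.682, 0, -70.136, -16.507], TCP at [0.212, 0.641, 0.241] pointing down, gripper open.
Joint ranges: [-176.03, 176.03], [-82.01, 121.73], [-58.28, 71.71], [-173.87, 95.51], [-174.79, -0.11], [-173.66, 173.66]. Speed limits (degrees/s): [136.94, 136.94, 172.46, 180, 180, 180].

## Interface

Orientations are given as [roll, pitch, yaw] about the fixed x, y, z axes, in that order (R = Rz(yaw) Ry(pitch) Rx(roll)).
In Python, from plant import r gives the robot as it stands.
- The arm moves only by the tool send_rows, never from a script. Its argument "steps" is a list of rows, each an object with "dp": the shift along the tool's x, y, z in mm, a list of three; "roll": the turn about the tool's z in rad; "jaw": the opening in per cent of the stroke, from 0 (shut) to 100 (fully open). In form: [{"dp": [tx, ty, tz], "roll": roll, "jaw": jaw}, ...]. A call has 1 to 5 rows; each row is the pose to reach, as a shift and turn from the pose commanded when the call began, along the tool's axes at that moment; what a row does not reach only later rows make up. A row lasts 1/8 s, in which the tool goes at most 62.5 mm and 10.7 degrees, less where a joint would pass 70% of its speed; a pose out of reach is approached as far as the arm can. A call with a gripper value outside its range is refused whole. The fingers move at their own pace and stop on an object; "newtons" is the grip in N (left out, the last holds). Time passes only in rows, so rows that repeat a pose let the fingers close. It gives the time, the measured TCP pose, the force, the opening and the grip force at its end, in the units of the state.
- r.get_state(): the state, without advancing time (a new reading comes with each control period).
- r.capture(name): name is "scene" or "side" or "wrist"; returns a dict with "image" (420x560x3 uint8, blue, green, red), "K" (3x3 intrinsics, pixels), "rvec" (rotation vector, rad) and "tvec" (3), from world to camera coordinates, as OpenCV has them. Camera axes: x right, y down, z forward; pixel columns grow to the right and rows downward; lengths in m; the calibration is good to about 2 mm. A picture is of the moment at which its call begins. There is no depth.
- r.close_job(): hands the job in; it is judged then, once.
The state is a dict: "time_s": time; "joints": joint angles; "qd": joint speeds; "joint_torque": joint torques, N m; "tcp_pos": TCP position; "eef_rot": TCP orientation; "contact_force": force on the tool from outside, world axes, zero at the start; "moment": the same for the moment, N m; "gripper_width": finger opening in m; "gripper_force": force on a finger pad.
Only numpy, scipy, OpenCV 4.12 (cv2) and the standard library are available. Lean on these libraries where they do the work, as an engineer would, in place of code of your own. Each camera call takes 0.05 s, during which the arm holds its last target. There are 200 camera calls.

## Task

The two record books on the registration desk have each slumped over the low side of their steel rack. With the fingertips only, gently push each book upright so that it stands squarely on its bottom next to its rack's tall plate, and leave it standing there. Do not grip or lift the books, and leave everything else on the desk where it is.

Things in the scene. Friction and masses are not known exactly. Their poses are not given: they have to be found in the camera images.
- rack_a: grey steel book rack fixed to the desk, with the thicker register. Origin on the desk under the rack, z up. Base 4 mm thick, 120 mm long in x. At -y a tall upright plate, 130 mm high, inner face at y = -48 mm, 4 mm thick outward; at +y a low plate, 54 mm high, inner face at y = +23 mm, 4 mm thick outward. Both run along x.
- register_a: thicker blue record book: 40 mm thick (y), 110 wide (x), 150 tall (z), 0.4 kg, loose. Origin: middle of its bottom; z to its top, y as its rack's. Starts slumped 29 deg to the rack's +y over the low plate, lower edge of its top end 136 mm above the desk at rack y = 68 mm. Pushed there along its arc it swings up on its lower edge; near upright it drops flat. A level push may slide and jam it.
- rack_b: grey steel book rack fixed to the desk, with the thinner register. Origin on the desk under the rack, z up. Base 4 mm thick, 120 mm long in x. At -y a tall upright plate, 130 mm high, inner face at y = -48 mm, 4 mm thick outward; at +y a low plate, 54 mm high, inner face at y = +11 mm, 4 mm thick outward. Both run along x.
- register_b: thinner blue record book: 28 mm thick (y), 110 wide (x), 135 tall (z), 0.28 kg, loose. Origin: middle of its bottom; z to its top, y as its rack's. Starts slumped 29 deg to the rack's +y over the low plate, lower edge of its top end 122 mm above the desk at rack y = 49 mm. Pushed there along its arc it swings up on its lower edge; near upright it drops flat. A level push may slide and jam it.
- cup: clear open specimen cup, 60 mm across, 65 mm high; loose, to be left alone; origin at the centre of its underside, z up
- stamp: hand stamp, 50 x 35 mm foot, 66 mm high; loose, to be left alone; origin at the centre of its underside, z up
- stapler: stapler lying on the desk, 130 x 34 mm, 38 mm high; loose, to be left alone; origin at the centre of its underside, z up
- gel: white hand-gel bottle, 54 mm across, 100 mm high; loose, to be left alone; origin at the centre of its underside, z up
- pens: black pen cup, 72 mm across, 95 mm high, pens reach 150 mm; loose, to be left alone; origin at the centre of its underside, z up
- tube_rack: white rack of purple-capped sample tubes, 70 x 150 mm, 95 mm high; loose, to be left alone; origin at the centre of its underside, z up
Not all that is in view belongs to the job. What is shaped like the register_a but turquoise is not meant.

How it is judged (in metres and radians):
At the end, for the whole second after the job is handed in: both registers stand at rest in their own racks, within 5 degrees of upright, bottom on the rack's base, within 15 mm of touching the tall plate, squared to it within 10 degrees and within 40 mm of the middle of the rack along the plate (angle between each of register_a, register_b's own z axis and vertical below 0.09 rad and y of register_a in the frame of rack_a between -0.034 and -0.013 m and x of register_a in the frame of rack_a between -0.04 and 0.04 m and z of register_a in the frame of rack_a between 0 and 0.01 m and angle between the y axis of register_a and the y axis of rack_a, either way round below 0.17 rad and linear speed of each of register_a, register_b below 0.02 m/s and y of register_b in the frame of rack_b between -0.04 and -0.019 m and x of register_b in the frame of rack_b between -0.04 and 0.04 m and z of register_b in the frame of rack_b between 0 and 0.01 m and angle between the y axis of register_b and the y axis of rack_b, either way round below 0.17 rad).
It fails at once if a register is lifted off its rack (middle of its bottom more than 40 mm above the desk) (z of register_a in the frame of rack_a above 0.04 m or z of register_b in the frame of rack_b above 0.04 m).
It fails at once if a register is pushed or squeezed by the fingers with more than 35 N (contact force between the fingers and register_a above 35 N or contact force between the fingers and register_b above 35 N).
It fails at once if another thing on the desk (cup, stamp, stapler, gel bottle, pen cup, tube rack) is shifted more than 20 mm or tipped (distance of any of cup, stamp, stapler, gel, pens, tube_rack from where it was at the start of the episode above 0.02 m or angle between any of cup, stamp, stapler, gel, pens, tube_rack's own z axis and vertical above 0.3 rad).
It also fails if it takes over 51 s, if anything falls off the work surface, if the arm or the gripper's body presses on something with over 40 N, if the wrist force passes 120 N, or if a joint passes its speed limit or range.

## Working session

There is one attempt and no reset: what is moved stays moved. The work goes in short steps, Python scripts to look and compute and a tool call to move; the robot and the scene stay as the last step left them, time stands still between calls to the robot, and variables do not carry over. Pictures are saved under pics/ and viewed, at most 10 in all, crops included, and the job is handed in when it is done.

Besides the shell and the picture viewer there is one more tool, called as name(argument=value, ...), one argument or row to a line, values as JSON. send_rows: Moves the arm, as the interface text tells. Its arguments: {"type":"object","properties":{"steps":{"type":"array","items":{"type":"object","properties":{"dp":{"type":"array","items":{"type":"number"}},"roll":{"type":"number"},"jaw":{"type":"number"}}}},"newtons":{"type":"number"}},"required":["steps"]}

```bash
ls; mkdir -p pics
python3 - <<'E'
from plant import r
import cv2,pickle
d={n:r.capture(n) for n in("scene","side","wrist")}
pickle.dump(d,open("cap0.pkl","wb"))
for n in d: cv2.imwrite(f"pics/{n}0.png",d[n]["image"])
s=r.get_state();print(s)
for n in d:
  c=d[n];R=cv2.Rodrigues(c["rvec"])[0];print(n,(-R.T@c["tvec"].reshape(3)).round(3),R[2].round(2))
E
```

```text
pics
{'time_s': 0.15, 'joints': array([ 8.82424763e+01,  2.05822473e+01,  6.45734416e-01, -1.42611609e-02,
       -7.01363828e+01, -1.65055748e+01]), 'qd': array([-0.09994282, -0.05188547,  0.172948  ,  0.14106709,  0.07042182,
       -0.07883931]), 'joint_torque': array([-9.09370410e-04, -5.83274388e+01,  2.93292600e+01,  7.00125217e+00,
        8.84044392e-03, -1.12015091e-04]), 'tcp_pos': array([0.21146274, 0.6406468 , 0.23983567]), 'eef_rot': array([ 1.79926299e+02, -7.85640116e-03, -1.82679476e+01]), 'contact_force': array([-0.57917188,  0.10682334,  0.2363236 ]), 'moment': array([0.02875315, 0.04846953, 0.00809187]), 'gripper_force': 0.0, 'gripper_width': 0.08756961613181342}
scene [ 1.01  -0.023  0.753] [-0.55  0.01 -0.84]
side [0.365 0.728 0.693] [ 0.19 -0.73 -0.66]
wrist [0.279 0.619 0.384] [-0.25  0.08 -0.96]
```

View pics/scene0.png

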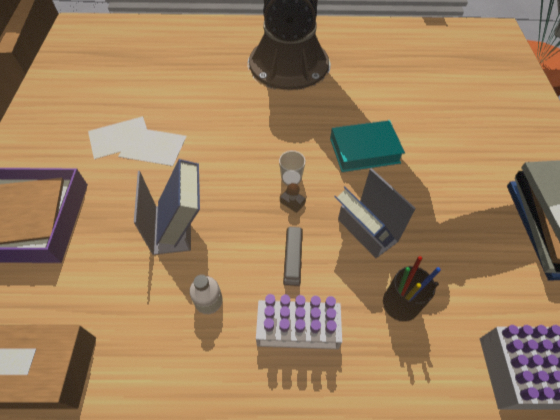

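View pics/side0.png

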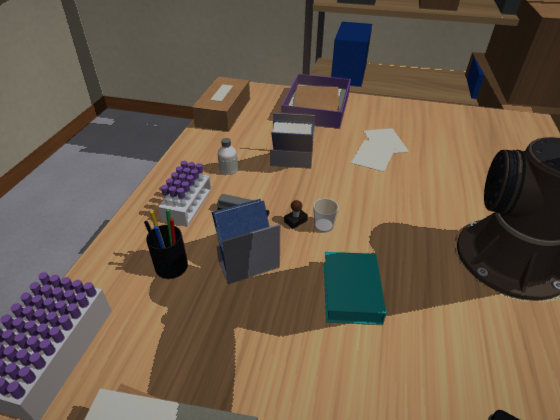

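The scene view shows one rack at (170,215) and one at (375,215), each holding a slumped blue book. The turquoise book at (367,145) is the decoy. The side view shows the same racks at (293,140) and (248,240). I'll enlarge both racks to get corners.

Run:
```python
import cv2,pickle,numpy as np
d=pickle.load(open("cap0.pkl","rb"))
def cr(n,x,y,w,h): return cv2.resize(d[n]["image"][y:y+h,x:x+w],(400,300),interpolation=cv2.INTER_CUBIC)
a=np.hstack([cr("scene",115,150,120,90+10)[:300],cr("scene",315,160,120,100)])
b=np.hstack([cr("side",240,95,100,75),cr("side",190,190,120,90)])
cv2.imwrite("pics/crops.png",np.vstack([a,b]))
```

```text
(no output)
```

View pics/crops.png

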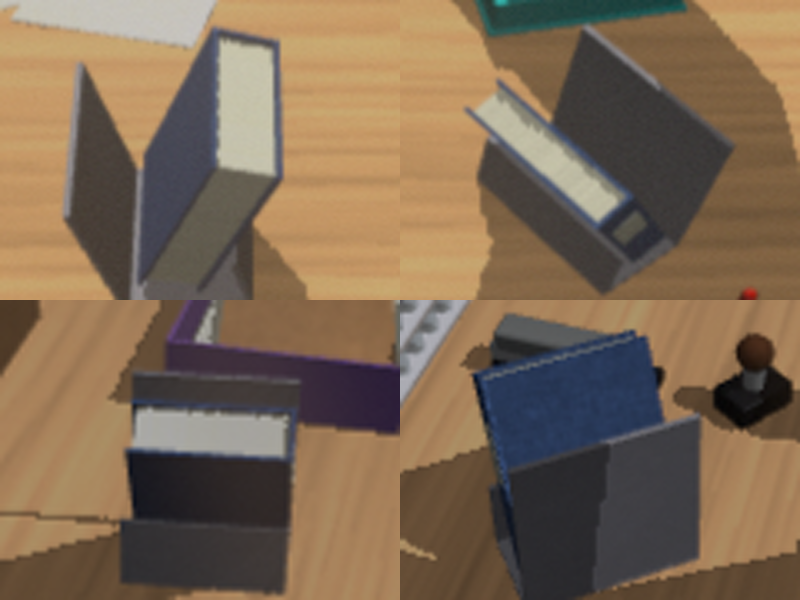

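The left rack (170,215) holds the book with the wide page block, so it is register_a in rack_a. The right one (375,215) is thinner, so it is register_b in rack_b. The turquoise book lies flat at (367,145) and is excluded. Next I'll cast the corners onto their known heights.

```bash
cat > h.py <<'E'
import cv2,numpy as np
def cast(c,uv,z):
    R=cv2.Rodrigues(c["rvec"])[0];o=-R.T@np.ravel(c["tvec"])
    p=cv2.undistortPoints(np.float64([[uv]]),c["K"],None)[0,0]
    v=R.T@np.r_[p,1];return o+v*(z-o[2])/v[2]
def proj(c,P): return cv2.projectPoints(np.float64(P).reshape(-1,3),c["rvec"],c["tvec"],c["K"],None)[0][:,0]
E
python3 - <<'E'
import pickle,numpy as np
from h import *
d=pickle.load(open("cap0.pkl","rb"));s=d["scene"];q=d["side"]
A=lambda x,y:(115+x/3.333,150+y/3); B=lambda x,y:(315+(x-400)/3.333,160+y/3)
SA=lambda x,y:(240+x/4,95+(y-300)/4); SB=lambda x,y:(190+(x-400)/3.333,190+(y-300)/3.333)
def edge(n,c,f,p1,p2,z):
    a,b=cast(c,f(*p1),z),cast(c,f(*p2),z);print(n,a.round(3),b.round(3),"mid",((a+b)/2).round(4),"len",np.linalg.norm(a-b).round(3),"ang",np.degrees(np.arctan2(*(b-a)[1::-1])).round(1))
edge("A top low edge",s,A,(280,42),(280,178),.136)
edge("A top up edge",s,A,(214,31),(215,165),.155)
edge("A plate",s,A,(80,65),(67,217),.130)
edge("B top low edge",s,B,(467,109),(600,222),.122)
edge("B top up edge",s,B,(500,84),(635,190),.1355)
edge("B plate",s,B,(587,28),(732,148),.130)
edge("side A low",q,SA,(290,458),(127,450),.136)
edge("side A up",q,SA,(297,404),(134,402),.155)
edge("side A lowplate top",q,SA,(287,527),(121,520),.054)
edge("side B up",q,SB,(635,332),(478,375),.1355)
edge("side B plate",q,SB,(699,417),(511,470),.130)
E
```

```text
A top low edge [ 0.5   -0.183  0.136] [ 0.607 -0.171  0.136] mid [ 0.5539 -0.1771  0.136 ] len 0.108 ang 6.6
A top up edge [ 0.507 -0.217  0.155] [ 0.611 -0.202  0.155] mid [ 0.5591 -0.2098  0.155 ] len 0.105 ang 8.4
A plate [ 0.516 -0.3    0.13 ] [ 0.632 -0.284  0.13 ] mid [ 0.5742 -0.2922  0.13  ] len 0.118 ang 7.7
B top low edge [0.567 0.083 0.122] [0.649 0.15  0.122] mid [0.608  0.1168 0.122 ] len 0.106 ang 38.8
B top up edge [0.556 0.102 0.136] [0.635 0.168 0.136] mid [0.5956 0.1349 0.1355] len 0.103 ang 40.4
B plate [0.506 0.159 0.13 ] [0.601 0.229 0.13 ] mid [0.5532 0.1937 0.13  ] len 0.118 ang 36.5
side A low [ 0.497 -0.188  0.136] [ 0.603 -0.171  0.136] mid [ 0.5502 -0.1798  0.136 ] len 0.107 ang 8.9
side A up [ 0.501 -0.225  0.155] [ 0.606 -0.201  0.155] mid [ 0.5532 -0.2129  0.155 ] len 0.108 ang 12.9
side A lowplate top [ 0.502 -0.231  0.054] [ 0.618 -0.211  0.054] mid [ 0.5601 -0.2208  0.054 ] len 0.118 ang 9.9
side B up [0.557 0.098 0.135] [0.64  0.161 0.135] mid [0.5987 0.1294 0.1355] len 0.104 ang 37.5
side B plate [0.501 0.158 0.13 ] [0.595 0.228 0.13 ] mid [0.5478 0.1928 0.13  ] len 0.117 ang 36.3
```

```bash
cat >> h.py <<'E'
RK={"a":(np.r_[.564,-.2447],np.radians(8.5)),"b":(np.r_[.5795,.1545],np.radians(217.5))}
def w(k,x,y):
    o,t=RK[k];return o+x*np.r_[np.cos(t),np.sin(t)]+y*np.r_[-np.sin(t),np.cos(t)]
def rack(k,p):
    o,t=RK[k];e=np.asarray(p)[:2]-o;return np.r_[np.cos(t),np.sin(t)]@e,np.r_[-np.sin(t),np.cos(t)]@e
def go(k,x,y,z,yaw):
    "dp mm and roll rad from the measured pose to rack point x,y (m), tcp height z"
    from plant import r
    s=r.get_state();c=np.radians(s["eef_rot"][2]);e=np.r_[w(k,x,y),z]-s["tcp_pos"]
    print("t",round(s["time_s"],2),"rack",np.round(rack(k,s["tcp_pos"]),4),"z",s["tcp_pos"][2].round(4),"yaw",s["eef_rot"][2].round(1),"F",s["contact_force"].round(1))
    print("dp",np.round(1e3*np.r_[e[0]*np.cos(c)+e[1]*np.sin(c),e[0]*np.sin(c)-e[1]*np.cos(c),-e[2]],1),"roll",round(np.radians(s["eef_rot"][2]-yaw),3))
E
python3 - <<'E'
import pickle
from h import *
d=pickle.load(open("cap0.pkl","rb"));s=d["scene"]
for n,uv,z in[("tube top corner",(258,298),.06),("tube tr",(341,303),.06),("pens",(410,280),.095),("stapler far",(294,228),.038),("stapler near",(292,283),.038),("stamp",(292,187),.066),("cup",(292,162),.065),("gel",(201,281),.1)]:
    p=cast(s,uv,z);print(n,p.round(3),"rackB",np.round(rack("b",p),3),"rackA",np.round(rack("a",p),3))
go("b",0,.095,.24,-52.5)
E
```

```text
tube top corner [ 0.748 -0.061  0.06 ] rackB [-0.002  0.274] rackA [0.209 0.154]
tube tr [0.757 0.088 0.06 ] rackB [-0.1    0.161] rackA [0.24  0.301]
pens [0.727 0.208 0.095] rackB [-0.15   0.047] rackA [0.228 0.424]
stapler far [0.588 0.007 0.038] rackB [0.083 0.122] rackA [0.061 0.245]
stapler near [0.71  0.001 0.038] rackB [-0.01   0.201] rackA [0.18  0.222]
stamp [0.504 0.003 0.066] rackB [0.153 0.074] rackA [-0.023  0.254]
cup [0.434 0.004 0.065] rackB [0.207 0.031] rackA [-0.092  0.265]
gel [ 0.733 -0.159  0.1  ] rackB [0.069 0.342] rackA [0.179 0.06 ]
t 0.15 rack [-0.004  -0.6097] z 0.2398 yaw -18.3 F [-0.6  0.1  0.2]
dp [ 5.804e+02  3.997e+02 -2.000e-01] roll 0.597
```

send_rows(
  steps=[
    {"dp":[580,400,0],"roll":0.6,"jaw":45},
    {"dp":[580,400,0],"roll":0.6,"jaw":45},
    {"dp":[580,400,0],"roll":0.6,"jaw":45},
    {"dp":[580,400,0],"roll":0.6,"jaw":45},
    {"dp":[580,400,0],"roll":0.6,"jaw":45},
  ],
  newtons=10,
)

```text
time_s: 0.78
tcp_pos: [0.4011, 0.3901, 0.2406]
eef_rot: [-180.0, 0.0, -52.7]
contact_force: [0.4, 0.8, 1.0]
gripper_width: 0.0436
gripper_force: 0.0
```

```bash
python3 -c "
from h import *
go('b',0,.095,.24,-52.5)"
```

```text
t 0.78 rack [-0.0018 -0.2955] z 0.2406 yaw -52.7 F [0.4 0.8 1. ]
dp [390.5   0.8   0.6] roll -0.003
```

send_rows(
  steps=[
    {"dp":[390,0,0]},
    {"dp":[390,0,0]},
    {"dp":[390,0,0]},
    {"dp":[390,0,0]},
    {"dp":[390,0,0]},
  ],
)

```text
invalid input
```

send_rows(
  steps=[
    {"dp":[65,0,0]},
    {"dp":[65,0,0]},
    {"dp":[65,0,0]},
  ],
)

```text
invalid input
```

```bash
python3 -c "
from h import *
go('b',0,.095,.116,-52.5)"
```

```text
t 0.78 rack [-0.0018 -0.2955] z 0.2406 yaw -52.7 F [0.4 0.8 1. ]
dp [390.5   0.8 124.6] roll -0.003
```

All keys are needed in each row.

send_rows(
  steps=[
    {"dp":[390,0,0],"roll":0,"jaw":45},
    {"dp":[390,0,0],"roll":0,"jaw":45},
    {"dp":[390,0,0],"roll":0,"jaw":45},
    {"dp":[390,0,0],"roll":0,"jaw":45},
    {"dp":[390,0,0],"roll":0,"jaw":45},
  ],
)

```text
time_s: 1.4
tcp_pos: [0.5908, 0.1417, 0.2405]
eef_rot: [-180.0, 0.0, -52.6]
contact_force: [0.5, 0.3, -0.6]
gripper_width: 0.0394
gripper_force: 0.0
```

send_rows(
  steps=[
    {"dp":[70,0,0],"roll":0,"jaw":45},
    {"dp":[70,0,0],"roll":0,"jaw":45},
    {"dp":[70,0,0],"roll":0,"jaw":45},
  ],
)

```text
time_s: 1.78
tcp_pos: [0.6323, 0.0872, 0.2399]
eef_rot: [179.9, 0.0, -52.7]
contact_force: [-0.3, 0.5, -0.3]
gripper_width: 0.0392
gripper_force: 0.0
```

Run:
```python
from h import *
from plant import r
go('b',0,.095,.116,-52.5)
c=r.capture("side");e=r.capture("scene")
a=cv2.resize(c["image"][130:300,150:340],(400,358));b=cv2.resize(e["image"][130:300,250:440],(400,358))
cv2.imwrite("pics/b1.png",np.hstack([a,b]))
```

```text
t 1.77 rack [-0.0009  0.0855] z 0.2399 yaw -52.7 F [-0.3  0.5 -0.3]
dp [  9.5   0.8 123.9] roll -0.004
```

View pics/b1.png

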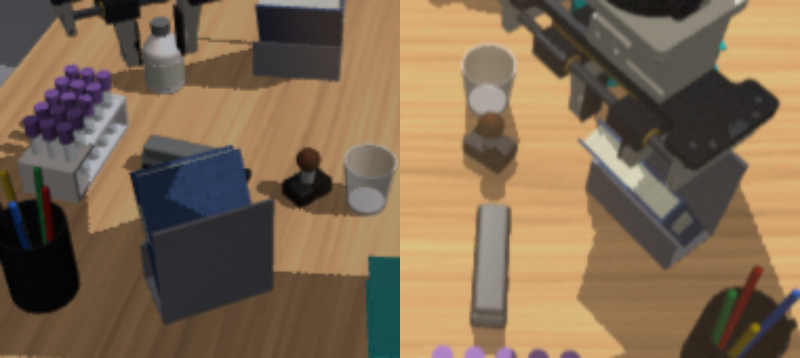

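The gripper stands over the free side of rack_b, clear of the tube rack, stamp and pens. The fingers are at about (610,110) in the right crop. Next I'll lower the tips beside the book.

send_rows(
  steps=[
    {"dp":[10,0,0],"roll":0,"jaw":45},
    {"dp":[10,0,62],"roll":0,"jaw":45},
    {"dp":[10,0,124],"roll":0,"jaw":45},
    {"dp":[10,0,124],"roll":0,"jaw":45},
  ],
)

```text
time_s: 2.38
tcp_pos: [0.6351, 0.0793, 0.1123]
eef_rot: [179.5, 0.2, -52.6]
contact_force: [-0.2, -0.3, 1.0]
gripper_width: 0.0395
gripper_force: 0.0
```

send_rows(
  steps=[
    {"dp":[-6,0,0],"roll":0,"jaw":45},
    {"dp":[-12,0,0],"roll":0,"jaw":45},
    {"dp":[-18,0,0],"roll":0,"jaw":45},
    {"dp":[-22,0,0],"roll":0,"jaw":45},
    {"dp":[-25,0,0],"roll":0,"jaw":45},
  ],
)

```text
time_s: 3.0
tcp_pos: [0.6232, 0.1001, 0.1171]
eef_rot: [-180.0, -0.0, -52.6]
contact_force: [-0.1, -0.8, -0.6]
gripper_width: 0.0393
gripper_force: 0.0
```

Run:
```python
from h import *
from plant import r
go('b',0,.065,.116,-52.5)
# arc of the top edge from first contact, in 2.0 s-ish waypoints: rack dy,dz (mm)
for L,n in((135,"b"),(150,"a")):
    for t in(29,26,23,20,17,14,11,8,5,2):
        print(n,t,round(-L*(np.sin(np.radians(29))-np.sin(np.radians(t)))),round(L*(np.cos(np.radians(t))-np.cos(np.radians(29)))),end=" | ")
c=r.capture("side");e=r.capture("scene")
a=cv2.resize(c["image"][130:300,150:340],(400,358));b=cv2.resize(e["image"][130:300,250:440],(400,358))
cv2.imwrite("pics/b2.png",np.hstack([a,b]))
```

```text
t 3.0 rack [-0.0015  0.0698] z 0.1171 yaw -52.6 F [-0.1 -0.8 -0.6]
dp [-4.8  1.5  1.1] roll -0.002
b 29 0 0 | b 26 -6 3 | b 23 -13 6 | b 20 -19 9 | b 17 -26 11 | b 14 -33 13 | b 11 -40 14 | b 8 -47 16 | b 5 -54 16 | b 2 -61 17 | a 29 0 0 | a 26 -7 4 | a 23 -14 7 | a 20 -21 10 | a 17 -29 12 | a 14 -36 14 | a 11 -44 16 | a 8 -52 17 | a 5 -60 18 | a 2 -67 19 |
```

View pics/b2.png

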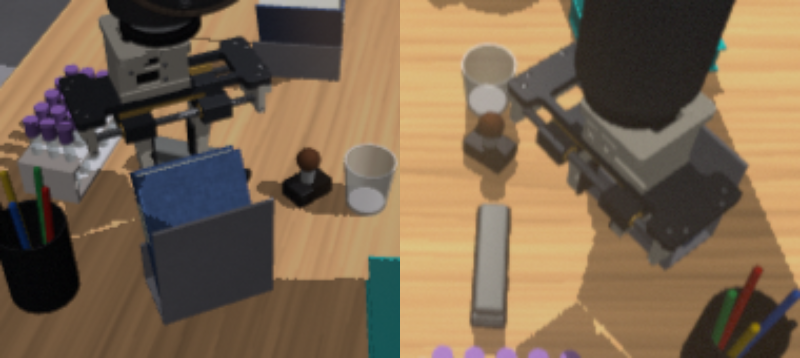

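The book is still slumped, and the fingers are just behind its raised edge at about (190,145) in the left crop. Next I'll push along the arc.

send_rows(
  steps=[
    {"dp":[-5,0,0],"roll":0,"jaw":45},
    {"dp":[-10,0,0],"roll":0,"jaw":45},
    {"dp":[-15,0,-2],"roll":0,"jaw":45},
    {"dp":[-19,0,-4],"roll":0,"jaw":45},
    {"dp":[-23,0,-6],"roll":0,"jaw":45},
  ],
)

```text
time_s: 3.72
tcp_pos: [0.6091, 0.1183, 0.1227]
eef_rot: [-180.0, 0.0, -52.6]
contact_force: [-0.0, -0.1, -0.4]
gripper_width: 0.0394
gripper_force: 0.1
```

send_rows(
  steps=[
    {"dp":[-4,0,-2],"roll":0,"jaw":45},
    {"dp":[-8,0,-4],"roll":0,"jaw":45},
    {"dp":[-12,0,-5],"roll":0,"jaw":45},
    {"dp":[-16,0,-6],"roll":0,"jaw":45},
    {"dp":[-20,0,-7],"roll":0,"jaw":45},
  ],
)

```text
time_s: 4.35
tcp_pos: [0.597, 0.1341, 0.1296]
eef_rot: [180.0, 0.0, -52.6]
contact_force: [-0.1, -0.3, 0.8]
gripper_width: 0.0394
gripper_force: 0.0
```

Run:
```python
from h import *
from plant import r
go('b',0,.03,.13,-52.5)
c=r.capture("side");e=r.capture("wrist")
a=cv2.resize(c["image"][130:300,150:340],(400,358));b=cv2.resize(e["image"],(400,358))
cv2.imwrite("pics/b3.png",np.hstack([a,b]))
```

```text
t 4.35 rack [-0.0015  0.0268] z 0.1296 yaw -52.6 F [-0.1 -0.3  0.8]
dp [ 3.2  1.4 -0.4] roll -0.002
```

View pics/b3.png

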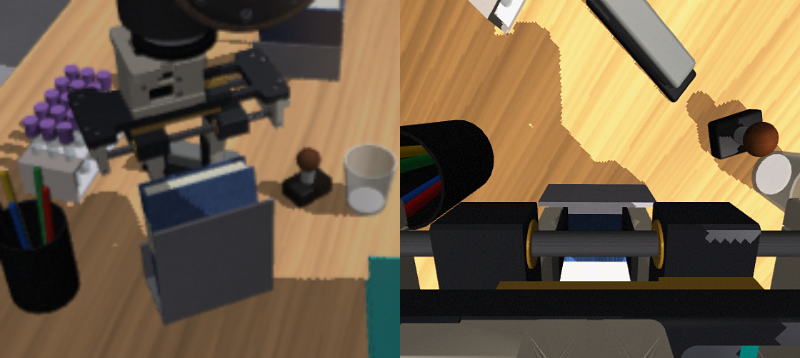

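The book has risen and its top face is now visible at (200,180). It is about 14° from upright, so I'll continue slowly.

send_rows(
  steps=[
    {"dp":[-3,0,-1],"roll":0,"jaw":45},
    {"dp":[-6,0,-2],"roll":0,"jaw":45},
    {"dp":[-9,0,-2],"roll":0,"jaw":45},
    {"dp":[-12,0,-3],"roll":0,"jaw":45},
    {"dp":[-15,0,-3],"roll":0,"jaw":45},
  ],
)

```text
time_s: 5.08
tcp_pos: [0.588, 0.1461, 0.1326]
eef_rot: [-180.0, -0.0, -52.6]
contact_force: [-0.0, -0.4, -0.5]
gripper_width: 0.0394
gripper_force: 0.0
```

send_rows(
  steps=[
    {"dp":[-3,0,-1],"roll":0,"jaw":45},
    {"dp":[-6,0,-1],"roll":0,"jaw":45},
    {"dp":[-9,0,-1],"roll":0,"jaw":45},
    {"dp":[-11,0,-1],"roll":0,"jaw":45},
    {"dp":[-11,0,-1],"roll":0,"jaw":45},
  ],
)

```text
time_s: 5.7
tcp_pos: [0.5813, 0.1547, 0.1336]
eef_rot: [-180.0, 0.0, -52.6]
contact_force: [-0.0, 0.4, -0.4]
gripper_width: 0.039
gripper_force: 0.0
```

Run:
```python
from h import *
from plant import r
go('b',0,.03,.13,-52.5)
c=r.capture("side");e=r.capture("scene")
a=cv2.resize(c["image"][130:300,150:340],(400,358));b=cv2.resize(e["image"][130:300,250:440],(400,358))
cv2.imwrite("pics/b4.png",np.hstack([a,b]))
```

```text
t 5.7 rack [-0.0016  0.0009] z 0.1336 yaw -52.6 F [-0.   0.4 -0.4]
dp [29.1  1.5  3.6] roll -0.002
```

View pics/b4.png

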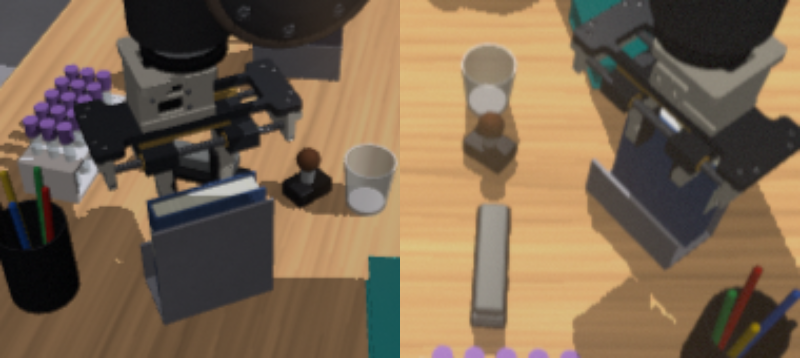

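The book looks upright or very nearly. I'll back off and rise to check it.

send_rows(
  steps=[
    {"dp":[10,0,0],"roll":0,"jaw":45},
    {"dp":[45,0,0],"roll":0,"jaw":45},
    {"dp":[80,0,-40],"roll":0,"jaw":45},
    {"dp":[100,0,-100],"roll":0,"jaw":45},
    {"dp":[100,0,-110],"roll":0,"jaw":45},
  ],
)

```text
time_s: 6.42
tcp_pos: [0.6451, 0.0735, 0.2483]
eef_rot: [-179.6, -0.2, -52.7]
contact_force: [0.1, 0.0, -0.5]
gripper_width: 0.0397
gripper_force: 0.0
```

Run:
```python
from h import *
from plant import r
go('a',0,.125,.24,-81.5)
c=r.capture("side");e=r.capture("scene")
import pickle;pickle.dump((c,e),open("b5.pkl","wb"))
a=cv2.resize(c["image"][185:275,195:295],(400,360));b=cv2.resize(e["image"][160:260,320:420],(400,360))
cv2.imwrite("pics/b5.png",np.hstack([a,b]))
```

```text
t 6.42 rack [0.1272 0.3027] z 0.2483 yaw -52.7 F [ 0.1  0.  -0.5]
dp [ 94.6 197.    8.3] roll 0.502
```

View pics/b5.png

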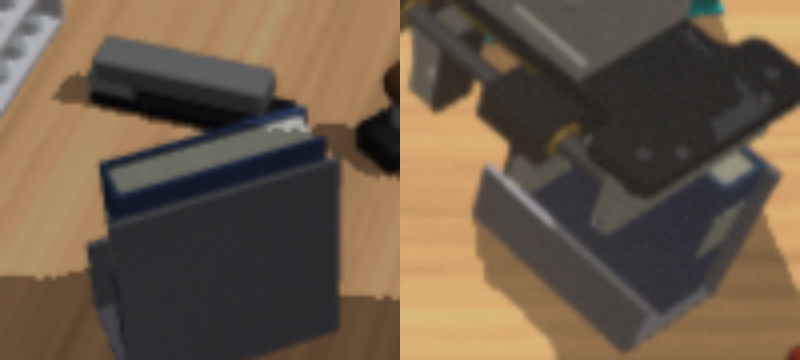

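The book stands next to the plate. Its top face shows in the left crop with corners at (101,162), (305,108), (325,140) and (110,192). I'll measure these.

Run:
```python
from h import *
import pickle
c,e=pickle.load(open("b5.pkl","rb"))
for p in[(101,162),(305,108),(325,140),(110,192),(338,160),(108,225)]:
    z=.139 if p not in[(338,160),(108,225)] else .130
    print(p,np.round(rack("b",cast(c,(195+p[0]/4,185+p[1]/4),z)),4))
```

```text
(101, 162) [-0.0514 -0.0144]
(305, 108) [ 0.0562 -0.0173]
(325, 140) [ 0.0562 -0.0432]
(110, 192) [-0.0536 -0.036 ]
(338, 160) [ 0.0602 -0.0504]
(108, 225) [-0.0593 -0.0481]
```

send_rows(
  steps=[
    {"dp":[95,197,8],"roll":0.5,"jaw":45},
    {"dp":[95,197,8],"roll":0.5,"jaw":45},
    {"dp":[95,197,8],"roll":0.5,"jaw":45},
    {"dp":[95,197,8],"roll":0.5,"jaw":45},
    {"dp":[95,197,8],"roll":0.5,"jaw":45},
  ],
)

```text
time_s: 7.15
tcp_pos: [0.541, -0.1215, 0.2341]
eef_rot: [179.9, 0.0, -81.4]
contact_force: [-0.0, 0.7, -0.6]
gripper_width: 0.0394
gripper_force: 0.0
```

```bash
python3 -c "
from h import *
go('a',0,.115,.128,-81.5)"
```

```text
t 7.15 rack [-0.0045  0.1252] z 0.2341 yaw -81.4 F [-0.   0.7 -0.6]
dp [ 10.2  -4.5 106.1] roll 0.001
```

register_b's top spans rack y from about -16 to -40 mm and is square, so it stands upright. Now register_a. Here tool +x points toward the tall plate.

send_rows(
  steps=[
    {"dp":[0,-4,55],"roll":0,"jaw":45},
    {"dp":[10,-4,106],"roll":0,"jaw":45},
    {"dp":[20,-4,106],"roll":0,"jaw":45},
    {"dp":[30,-4,106],"roll":0,"jaw":45},
    {"dp":[36,-4,106],"roll":0,"jaw":45},
  ],
)

```text
time_s: 7.78
tcp_pos: [0.5541, -0.1555, 0.1317]
eef_rot: [-179.8, -0.0, -81.3]
contact_force: [-0.7, 0.2, -0.1]
gripper_width: 0.0393
gripper_force: 0.0
```

Run:
```python
from h import *
from plant import r
go('a',0,.078,.128,-81.5)
c=r.capture("side");e=r.capture("scene")
a=cv2.resize(c["image"][90:190,240:350],(400,358));b=cv2.resize(e["image"][130:270,110:270],(400,358))
cv2.imwrite("pics/a1.png",np.hstack([a,b]))
```

```text
t 7.78 rack [0.0034 0.0897] z 0.1317 yaw -81.3 F [-0.7  0.2 -0.1]
dp [11.7  3.4  3.7] roll 0.004
```

View pics/a1.png

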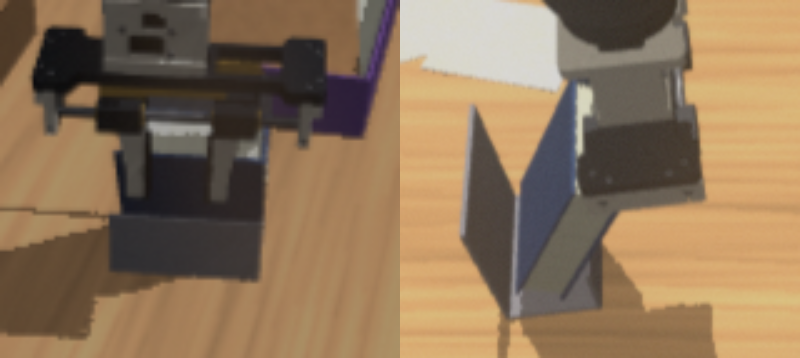

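The two finger pads straddle the middle of register_a's face, at (135,185) and (220,185). Next I'll push along its arc.

send_rows(
  steps=[
    {"dp":[6,3,0],"roll":0,"jaw":45},
    {"dp":[11,3,0],"roll":0,"jaw":45},
    {"dp":[16,3,-2],"roll":0,"jaw":45},
    {"dp":[20,3,-4],"roll":0,"jaw":45},
    {"dp":[24,3,-6],"roll":0,"jaw":45},
  ],
)

```text
time_s: 8.5
tcp_pos: [0.5532, -0.1794, 0.1357]
eef_rot: [180.0, -0.0, -81.3]
contact_force: [-0.2, 0.4, 0.3]
gripper_width: 0.0394
gripper_force: 0.1
```

send_rows(
  steps=[
    {"dp":[4,0,-2],"roll":0,"jaw":45},
    {"dp":[8,0,-4],"roll":0,"jaw":45},
    {"dp":[12,0,-5],"roll":0,"jaw":45},
    {"dp":[16,0,-6],"roll":0,"jaw":45},
    {"dp":[20,0,-7],"roll":0,"jaw":45},
  ],
)

```text
time_s: 9.12
tcp_pos: [0.5562, -0.1991, 0.1426]
eef_rot: [180.0, -0.0, -81.3]
contact_force: [0.2, -0.6, 0.3]
gripper_width: 0.0392
gripper_force: 0.0
```

```bash
python3 -c "
from h import *
go('a',0,.010,.146,-81.5)"
```

```text
t 9.12 rack [-0.0009  0.0462] z 0.1426 yaw -81.3 F [ 0.2 -0.6  0.3]
dp [36.2 -0.8 -3.4] roll 0.004
```

send_rows(
  steps=[
    {"dp":[4,0,-1],"roll":0,"jaw":45},
    {"dp":[8,0,-2],"roll":0,"jaw":45},
    {"dp":[12,0,-3],"roll":0,"jaw":45},
    {"dp":[15,0,-3],"roll":0,"jaw":45},
    {"dp":[18,0,-4],"roll":0,"jaw":45},
  ],
)

```text
time_s: 9.75
tcp_pos: [0.5589, -0.2168, 0.1465]
eef_rot: [180.0, 0.0, -81.3]
contact_force: [-0.2, -0.4, 0.0]
gripper_width: 0.0397
gripper_force: 0.0
```

send_rows(
  steps=[
    {"dp":[4,0,-1],"roll":0,"jaw":45},
    {"dp":[8,0,-1],"roll":0,"jaw":45},
    {"dp":[12,0,-2],"roll":0,"jaw":45},
    {"dp":[16,0,-2],"roll":0,"jaw":45},
    {"dp":[18,0,-2],"roll":0,"jaw":45},
  ],
)

```text
time_s: 10.38
tcp_pos: [0.5617, -0.2348, 0.1485]
eef_rot: [180.0, 0.0, -81.3]
contact_force: [-0.4, -0.4, -0.3]
gripper_width: 0.0394
gripper_force: 0.0
```

send_rows(
  steps=[
    {"dp":[-10,0,0],"roll":0,"jaw":45},
    {"dp":[-45,0,0],"roll":0,"jaw":45},
    {"dp":[-90,0,-20],"roll":0,"jaw":45},
    {"dp":[-140,0,-60],"roll":0,"jaw":45},
    {"dp":[-190,0,-100],"roll":0,"jaw":45},
  ],
)

```text
time_s: 11.0
tcp_pos: [0.5324, -0.0472, 0.2477]
eef_rot: [180.0, -0.0, -81.3]
contact_force: [0.6, 0.0, 0.3]
gripper_width: 0.0395
gripper_force: 0.0
```

Run:
```python
from h import *
from plant import r
import pickle
go('a',0,.2,.24,-81.5)
c=r.capture("side");e=r.capture("scene");pickle.dump((c,e),open("a2.pkl","wb"))
a=cv2.resize(c["image"][95:185,240:340],(400,360));b=cv2.resize(e["image"][150:260,110:220],(400,360))
cv2.imwrite("pics/a2.png",np.hstack([a,b]))
```

```text
t 11.0 rack [-0.002  0.2  ] z 0.2477 yaw -81.3 F [0.6 0.  0.3]
dp [ 0.1 -2.   7.7] roll 0.004
```

View pics/a2.png

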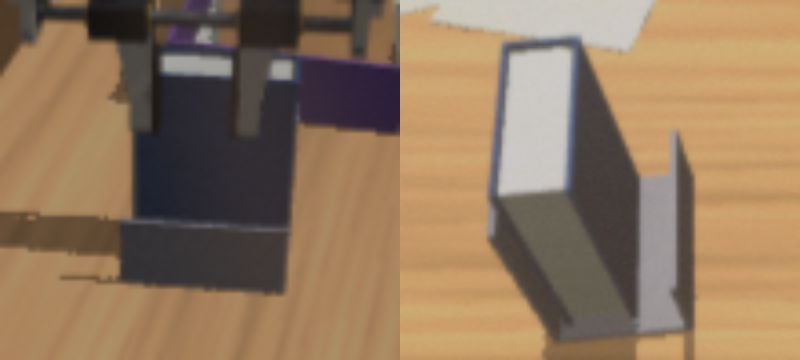

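register_a's top face has corners (503,43), (579,38), (572,190) and (493,197) in the right crop, with its bottom edge near (635,318). I'll check these numerically.

Run:
```python
from h import *
import pickle
c,e=pickle.load(open("a2.pkl","rb"))
for p,z in[((503,43),.154),((579,38),.154),((572,190),.154),((493,197),.154),((635,318),.004),((566,318),.004)]:
    print(p,np.round(rack("a",cast(e,(110+(p[0]-400)/3.636,150+p[1]/3.273),z)),4))
from plant import r
print(r.get_state()["time_s"])
```

```text
(503, 43) [-0.0566 -0.0422]
(579, 38) [-0.055  -0.0027]
(572, 190) [ 0.053  -0.0041]
(493, 197) [ 0.0522 -0.0419]
(635, 318) [ 0.052  -0.0057]
(566, 318) [ 0.0464 -0.0448]
11.1
```

Top and bottom both span rack y from about -44 to -4 mm, so register_a is upright, square and centred. I'll hand the job in.

```bash
python3 -c "
from plant import r
print(r.close_job())"
```

```text
the job is handed in; nothing more can be done
None
```

I pushed both registers upright, and by camera measurement each stands square beside its rack's tall plate; the job was handed in at about 11 s of the 51 s, with no verdict shown.

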